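Shorten the inspection camera's telescoping boom by one hole

TASK

The inspection camera on the bench stand sits one hole too far out for the circuit board below it. Press the sprung button on top of its telescoping tube and slide the inner tube in, not out, stopping at the very next hole, where the button must pop fully up again and lock; then let go. Work gently, never forcing the tube or the button, and leave the other things on the bench where they are.

Things in the scene. Friction and masses are not known exactly. Their poses are not given: they have to be found in the camera images.
- stand: Camera stand fixed to the bench: base plate 170 x 400 x 12 mm, post, and a level square aluminium outer tube, 36 mm, its flat top 200 mm above the bench, a 2 mm steel index plate on its inward part. Origin at bench height near the plate's centre; z up; y runs along the tube, +y outwards to the camera end, so -y is inwards. The outer tube spans y -170 to +75 mm; nothing stands above it
- cap_top (a point): Point on the flat of the black button, 17.5 mm above the outer tube when up; it moves with the inner tube. Cap 28 mm across the tube, 48 along it. The flat runs 20 mm inwards and 20 mm outwards of this point; at its inward end a thumb rib, 8 mm thick, 12 mm higher than the flat, spans the cap. Under the cap a neck runs through a slot to a locking shank that a spring pushes up into a hole
- end_face (a point): Centre of the outward (+y) face of the rubber end plate (40 mm wide, 44 tall, 10 thick) that closes the inner tube's camera end, 181.5 mm above the bench (top edge 203.5 mm). The inner tube (26 mm, steel) sticks out of the outer tube and carries the hanging camera and this plate; pushing it towards -y slides the tube in
- boom (a joint): How far the inner tube has been slid in, m: 0 in the starting hole (up to 0.0017 play either way in a hole). The next hole is in the index plate, clamped by hand: it comes somewhere from 0.039 to 0.061 and must be felt for (the hole after it is 0.045 further). Sliding takes about 3 N, 5 to 7 N while the shank rubs under the wall; in a hole it is locked rigidly
- button (a joint): How far the button is pressed, m: 0 up (locked), 0.008 down on its stop. Spring 3 N at the top, 6.2 N at the bottom. Beyond 0.005 the shank is clear of the hole and the tube can slide. Let go between holes it stays held down at about 0.005, and pops up by itself over the next hole when the tube is slid slowly
- flux_jar: Bystander: small closed jar, 38 mm wide, 50 mm tall, on the base plate beside the tube; origin under its centre
- screwdriver: Bystander: screwdriver 160 mm long, lying beside the stand; origin under its middle
- solder_reel: Bystander: metal reel 60 mm wide, 45 mm tall
- parts_bin: Bystander: open blue bin 110 x 150 x 60 mm
- tape_roll: Bystander: roll of tape 90 mm wide, 20 mm tall, lying flat
- multimeter: Bystander: hand multimeter 150 x 78 x 34 mm, lying flat
- mug: Bystander: white mug 76 mm wide, 90 mm tall

How it is judged:
By the outcome, as a careful person would: the job done as asked, in the order asked, and still so for the second after the job is handed in, with the robot touching nothing.
It also fails if it takes over 45 s, if anything falls off the work surface, if the arm or the gripper's body presses on something with over 40 N, if the wrist force passes 120 N, or if a joint passes its speed limit or range.

ROBOT

A 6-joint arm with a two-finger parallel gripper is mounted at the origin on the work surface. World frame = base frame: x ahead of the robot, y to its left, z up, the work surface at z = 0. Lengths are in m, angles in rad, forces in N, time in s.
With the tool pointing down it reaches from about 0.2 to 0.875 m from the base axis. Payload 3.4 kg.
Tool frame: the origin (TCP) lies between the finger pads; the fingertips stand 25 mm ahead of it and the grasp point (between the pads) lies 6 mm ahead of it (r.nose_length is the z of the fingertips in the tool frame, in m); z points along the fingers, y is the line along which they close (so a half turn about z gives the same grasp; the last joint's range is limited). The gripper opens to 94 mm and grips with 3 to 60 N. Pads are 16 mm wide; open, the fingers measure 119 mm over their backs; the gripper's body (75 mm by 177 mm) begins 78 mm behind the grasp point.
Start: joints at [1.055, 0.276, 1.505, -0, 1.361, -0.121], TCP at [0.221, 0.531, 0.23] pointing down, gripper open.
Joint ranges: [-2.89, 2.89], [-0.75, 2.08], [0.22, 2.7], [-1.18, 4.32], [0.11, 2.71], [-2.7, 2.7]. Speed limits (rad/s): [2.57, 2.57, 3.14, 3.14, 3.14, 3.14].

INTERFACE

Orientations are given as a unit quaternion [w, x, y, z].
In Python, from plant import r, gripper_to, inverse_kinematics, vision, models, telemetry gives the robot as it stands. Calls block until the motion is done:
- r.move_to(position, orientation): joint-space move of the TCP to a pose.
- r.move_l(position, rot=None, vel=0.15, guard=None): straight line of the TCP; rot=None keeps the orientation; vel is the mean speed in m/s. With guard (N) it stops when the force on the tool has changed by that much, and returns True; else False.
- r.movej(angles): joint-space move.
- gripper_to(opening, f_grip=None): finger opening in m; f_grip is the grip in N (None keeps the last); returns when the fingers have stopped.
- r.hold(seconds).
- inverse_kinematics(position, orientation): joint angles nearest the present ones, or None.
- vision.snapshot(name): name is "scene" or "top" or "wrist"; returns the picture (480x640x3 uint8, red, green, blue); there is no depth.
- vision.get_calibration(name): a dict with "fx", "fy", "cx", "cy" (pixels), "position" and "orientation" of the camera in the world. Camera axes: x right, y down, z forward; pixel columns grow to the right and rows downward; lengths in m; the calibration is good to about 2 mm. A picture is of the moment at which its call begins: read the wrist's pose just before it. get_calibration takes no time and is no camera call; for the wrist camera it gives the pose at the moment of the call.
A pose or a line that the arm cannot do raises r.PlanningError and nothing moves.
- r.sign_off(): hands the job in; it is judged then, once.
Trained networks look in the newest picture that a camera, given by its name, has taken for a name from the list of things; names that differ only in an ending like _2 or _b are one class to them, and where a whole thing is asked for, a point or a joint stands for the part that bears it (a point fixed in the world has none). Each returns a list of dicts, best first, with "score" (0 to 1); they miss things now and then, are a little off and sometimes report something else, mostly with a low value. They report only what shows in the picture. A call takes as long as a camera call.
- models.boxes_of(thing, camera): "at" ([x, y, z] in m, in world coordinates, good to about 4 mm: the middle of the surface that is visible of it).
- models.regions_of(thing, camera): "pixels" (480x640 bool, what is visible of it).
- models.mark_of(thing, camera): "at" ([x, y, z] in m, in world coordinates, good to about 4 mm: a listed point, or the origin of a listed thing).
Readings, each from a call of its own:
- telemetry.current_t(): time.
- telemetry.current_joints(): joint angles.
- telemetry.current_dq(): joint speeds.
- telemetry.current_joint_efforts(): joint torques, N m.
- telemetry.current_ee_pos(): TCP position.
- telemetry.current_tool_rot(): TCP orientation.
- telemetry.current_wrist_force(): force on the tool from outside, world axes, zero at the start.
- telemetry.current_torque(): the same for the moment, N m.
- telemetry.current_opening(): finger opening in m.
- telemetry.current_finger_force(): force on a finger pad.
Only numpy, scipy, OpenCV 4.12 (cv2) and the standard library are available. Lean on these libraries where they do the work, as an engineer would, in place of code of your own. Each camera call takes 0.05 s, during which the arm holds its last target. There are 200 camera calls.

## Working session

There is one attempt and no reset: what is moved stays moved. The work goes in short steps, each a Python script; the robot and the scene stay as the last script left them, time stands still between calls to the robot, and variables do not carry over. Pictures are saved under pics/ and viewed, at most 10 in all, crops included, and the job is handed in when it is done.

```bash
ls; mkdir -p pics; python3 - <<'E'
from plant import r, vision, models, telemetry
import cv2
for c in ["scene","top"]:
    im=vision.snapshot(c); cv2.imwrite(f"pics/{c}0.png",im[:,:,::-1])
    for t in ["stand","cap_top","end_face","flux_jar","mug","screwdriver"]:
        print(c,t,[(x["at"].round(4) if hasattr(x["at"],"round") else x["at"],round(x["score"],2)) for x in models.mark_of(t,c)[:2]])
print(telemetry.current_tool_rot(), telemetry.current_t(), telemetry.current_wrist_force(),r.nose_length)
E
```

```text
pics
scene stand [([0.5514, -0.1353, 0.0], 0.55)]
scene cap_top [([0.5485, -0.1348, 0.2147], 0.44)]
scene end_face [([0.5086, 0.0574, 0.1813], 0.63), ([0.4207, 0.3616, -0.0001], 0.57)]
scene flux_jar [([0.6063, -0.1391, 0.0124], 0.61)]
scene mug [([0.3607, 0.4837, 0.001], 0.74)]
scene screwdriver [([0.4348, -0.1688, -0.0008], 0.72), ([0.5099, 0.0583, 0.1812], 0.41)]
top stand [([0.549, -0.1343, -0.0046], 0.57), ([0.4359, -0.1738, -0.0007], 0.57)]
top cap_top [([0.5491, -0.13, 0.2226], 0.61)]
top end_face [([0.5138, 0.0543, 0.1768], 0.78)]
top flux_jar [([0.6075, -0.1377, 0.0122], 0.73)]
top mug [([0.3613, 0.4761, -0.0007], 0.58), ([0.5517, -0.1319, -0.0019], 0.27)]
top screwdriver [([0.4347, -0.1724, -0.0008], 0.82)]
[2.32919999e-05 1.96117726e-01 9.80580355e-01 6.33945620e-05] 0.7 [0.67217658 0.15275888 0.99790889] 0.025
```

View pics/scene0.png

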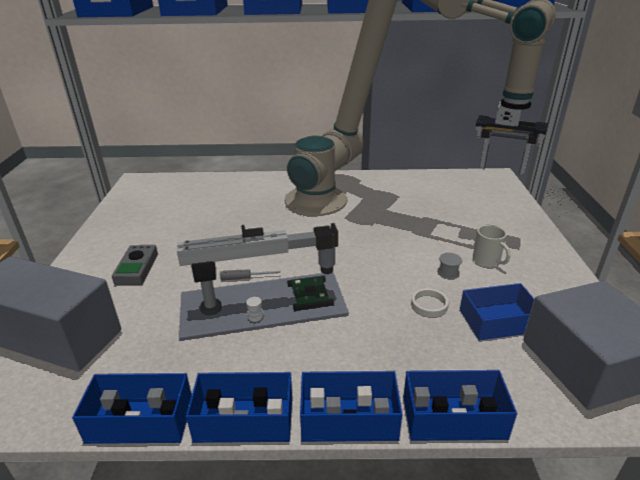

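View pics/top0.png

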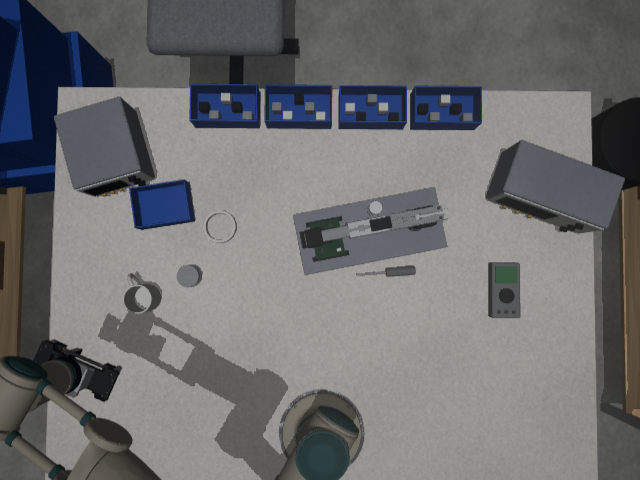

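The scene view shows the stand with the tube along about +y, the button at about px (252,232) and the end plate at (326,235). The top view agrees: button at (381,223), end at (313,238), and a clear corridor around the tube. Next I'll get a closer wrist view.

```bash
cat >h.py <<'E'
from plant import r, gripper_to, inverse_kinematics, vision, models, telemetry
import numpy as np, cv2
def quat(yaw):   # tool down, tool y across the tube
    p=(yaw+np.pi/2)/2; return np.array([0,np.cos(p),np.sin(p),0])
def best(yaw):   # the half turn nearest the present joints
    return quat(yaw)
def look(name,cam="wrist"):
    im=vision.snapshot(cam); cv2.imwrite(f"pics/{name}.png",im[:,:,::-1])
    o={}
    for t in ["cap_top","end_face","stand"]:
        m=models.mark_of(t,cam)[:2]; o[t]=m
        print(t,[(np.round(x["at"],4),round(x["score"],2)) for x in m])
    return o
E
python3 - <<'E'
from h import *
q=quat(0.2); P=np.array([0.535,-0.06,0.42])
for y in (0.2,0.2+np.pi): print(inverse_kinematics(P,quat(y)))
r.move_l([0.24,0.5,0.36],vel=0.25)
c=[(np.abs(np.array(j)-telemetry.current_joints()).max(),y) for y in (0.2,0.2+np.pi) if (j:=inverse_kinematics(P,quat(y))) is not None]
r.move_to(P,quat(min(c)[1])); gripper_to(0.0,10)
print(min(c),vision.get_calibration("wrist"),telemetry.current_opening(),telemetry.current_t())
look("w1")
E
```

```text
[-2.40954070e-01  1.74623069e-01  1.18687529e+00 -4.44089210e-16
  1.78009429e+00 -4.40954070e-01]
[-2.40954070e-01  1.74623069e-01  1.18687529e+00 -4.44089210e-16
  1.78009429e+00  2.70063858e+00]
(np.float64(1.2388015832650578), 0.2) {'fx': 356.9176792882489, 'fy': 356.9176792882489, 'cx': 321.5990342364147, 'cy': 246.66587750668674, 'position': array([0.51845009, 0.02142945, 0.57452247]), 'orientation': array([0.14304332, 0.98462729, 0.09912178, 0.01491887])} 0.0006167455302115724 5.075
cap_top [(array([ 0.5511, -0.1297,  0.2175]), 0.74), (array([0.5103, 0.0569, 0.1827]), 0.37)]
end_face [(array([0.5136, 0.0596, 0.1822]), 0.62)]
stand []
```

View pics/w1.png

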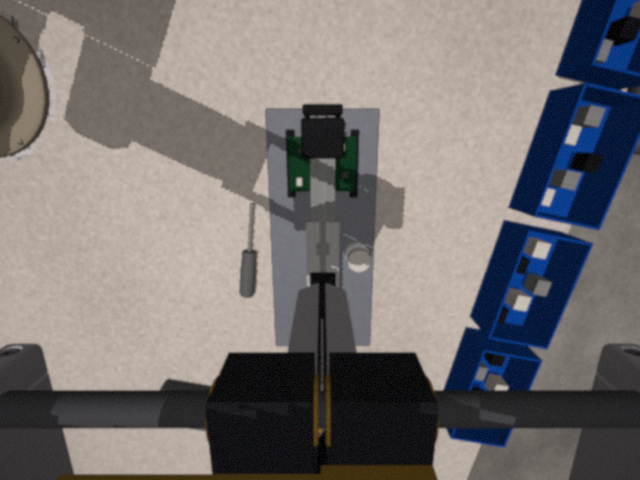

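The wrist view has the tube running straight down column ~322: end plate at (323,110), outer tube's end at (322,222), button's outward end at (322,273), jar beside it at (357,258). I'll compute positions from these pixels.

```bash
python3 - <<'E'
from h import *
from scipy.spatial.transform import Rotation as R
im=cv2.imread("pics/w1.png"); cv2.imwrite("pics/w1c.png",cv2.resize(im[85:305,260:400],None,fx=3.6,fy=2.7,interpolation=cv2.INTER_CUBIC))
c=vision.get_calibration("wrist"); M=R.from_quat(np.roll(c["orientation"],-1)).as_matrix()
def pt(u,v,z):
    d=M@[(u-c["cx"])/c["fx"],(v-c["cy"])/c["fy"],1]; return c["position"]+d*(z-c["position"][2])/d[2]
for n,u,v,z in [("end",323,104,.2035),("outer",323,222,.2),("capout",322,273,.2175),("plateTL",266,109,.012),("plateTR",379,109,.012),("BL",276,346,.012),("BR",370,346,.012)]: print(n,pt(u,v,z).round(4))
print(telemetry.current_ee_pos())
E
```

```text
end [0.5134 0.0552 0.2035]
outer [ 0.537  -0.0601  0.2   ]
capout [ 0.5462 -0.111   0.2175]
plateTL [0.4297 0.0491 0.012 ]
plateTR [0.5931 0.0824 0.012 ]
BL [ 0.5093 -0.3403  0.012 ]
BR [ 0.6744 -0.3069  0.012 ]
[ 0.53498198 -0.05999774  0.42000383]
```

View pics/w1c.png

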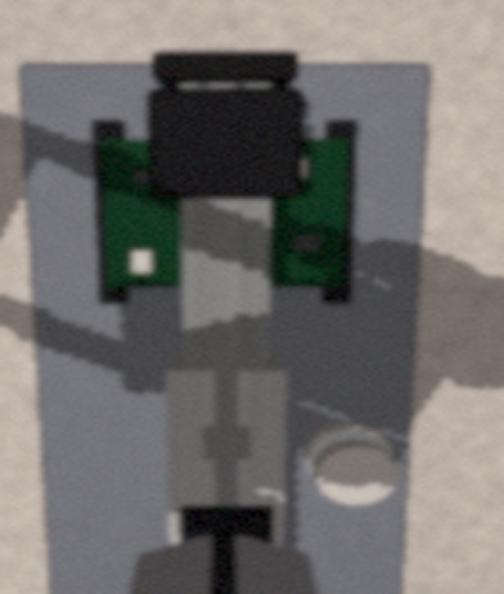

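```bash
cat >>h.py <<'E'
yaw=0.2; U=np.array([-np.sin(yaw),np.cos(yaw),0]); V=np.array([np.cos(yaw),np.sin(yaw),0])
CAP=np.array([.5508,-.1306,0]); N=r.nose_length
END=np.array([.5134,.0555,0])
def tip(base,s,z): return base+U*s+[0,0,z+N]
def st(m):
    f=np.array(telemetry.current_wrist_force()); p=np.array(telemetry.current_ee_pos())
    print(m,"t",round(telemetry.current_t(),2),"f along/across/z",np.round([f@U,f@V,f[2]],2),"s",round((p-CAP)@U*1e3,2),"ztip",round((p[2]-N)*1e3,2))
E
python3 - <<'E'
from h import *
q=quat(yaw)
r.move_to(tip(CAP,4,0)*0+tip(CAP,.004,.235),q); st("above")
print(r.move_l(tip(CAP,.004,.2205),vel=.05)); st("near")
print(r.move_l(tip(CAP,.004,.2165),vel=.01,guard=12)); st("touch")
print(r.move_l(tip(CAP,.004,.2106),vel=.015,guard=12)); st("pressed")
E
```

```text
above t 6.01 f along/across/z [-0.23  0.46  0.94] s 3.82 ztip 236.2
False
near t 6.45 f along/across/z [-0.38  0.02 -0.16] s 4.3 ztip 220.55
False
touch t 7.0 f along/across/z [ 1.03 -0.91  2.95] s 3.91 ztip 216.97
False
pressed t 7.54 f along/across/z [-0.57  0.24  6.06] s 3.92 ztip 210.84
```

```bash
python3 - <<'E'
from h import *
for s in (-.006,-.012,-.018,-.024):
    g=r.move_l(tip(CAP,s,.2106),vel=.02,guard=14); st(g)
    if g: break
E
```

```text
False t 8.19 f along/across/z [1.99 0.04 6.45] s -5.11 ztip 210.71
False t 8.64 f along/across/z [2.02 0.24 6.02] s -11.17 ztip 210.74
False t 9.09 f along/across/z [1.54 0.78 4.87] s -17.14 ztip 210.72
False t 9.54 f along/across/z [3.21 0.56 4.62] s -23.2 ztip 210.73
```

```bash
python3 - <<'E'
from h import *
q=quat(yaw)
r.move_l(tip(CAP,-.0235,.216),vel=.02); st("up1")
r.move_l(tip(CAP,-.021,.26),vel=.1)
r.move_l(tip(END,.03,.26),vel=.25); st("out")
look("s1","scene"); look("w2","wrist"); look("t1","top")
a=cv2.imread("pics/s1.png")[210:285,165:350]; b=cv2.imread("pics/w2.png")[:,170:470]
a=cv2.resize(a,None,fx=4,fy=4); b=cv2.resize(b,None,fx=.625,fy=.625)
v=np.zeros((max(300,b.shape[0]),740+b.shape[1],3),np.uint8); v=v[:, :]
v[:300,:740]=a; v[:b.shape[0],740:]=b; cv2.imwrite("pics/m1.png",cv2.resize(v,None,fx=.85,fy=.85))
E
```

```text
up1 t 9.97 f along/across/z [-0.25  0.    0.56] s -23.56 ztip 215.35
out t 11.68 f along/across/z [-0.48 -0.07  0.01] s 219.13 ztip 259.79
cap_top [(array([ 0.5522, -0.1618,  0.2098]), 0.76)]
end_face [(array([0.5171, 0.0319, 0.1835]), 0.98)]
stand [(array([ 5.491e-01, -1.317e-01, -3.000e-04]), 0.92)]
cap_top []
end_face []
stand []
cap_top [(array([ 0.5571, -0.1583,  0.2158]), 0.5)]
end_face [(array([0.5157, 0.029 , 0.1815]), 0.66)]
stand [(array([ 0.5473, -0.1321, -0.0021]), 0.79)]
```

View pics/m1.png

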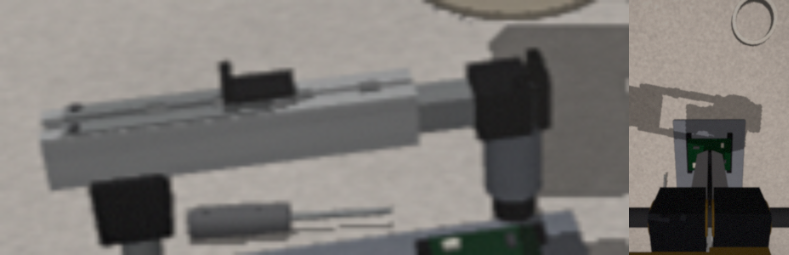

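The tube has slid in about 27 mm: the button went from about y −0.131 to −0.160 and the end plate moved by the same amount. The crop shows the cap held low at (260,85) and the end plate at (538,90), with the screwdriver undisturbed. Next I'll push the end plate slowly.

```bash
python3 - <<'E'
from h import *
r.move_l(tip(END,.008,.176),vel=.15); st("down")
f0=np.array(telemetry.current_wrist_force())
g=r.move_l(tip(END,-.010,.176),vel=.03,guard=6); st(("contact?",g))
s=-.010
while s>-.056:
    s-=.004
    g=r.move_l(tip(END,s,.176),vel=.008,guard=9)
    st((round(s,3),g))
    f=(np.array(telemetry.current_wrist_force())-f0)@U
    if g or f>11: break
E
```

```text
down t 13.0 f along/across/z [ 0.43  0.83 -0.22] s 197.82 ztip 176.63
('contact?', False) t 13.75 f along/across/z [-0.44  0.01  0.34] s 179.78 ztip 175.97
(-0.014, False) t 14.4 f along/across/z [ 0.42  0.61 -0.01] s 175.8 ztip 175.98
(-0.018, False) t 15.05 f along/across/z [4.59 0.59 1.45] s 172.8 ztip 176.02
(-0.022, False) t 15.7 f along/across/z [ 6.56 -0.07  1.64] s 169.0 ztip 176.05
(-0.026, False) t 16.35 f along/across/z [ 5.87 -0.32  0.68] s 165.0 ztip 176.01
(-0.03, False) t 17.0 f along/across/z [6.12 0.34 1.53] s 160.97 ztip 176.01
(-0.034, False) t 17.65 f along/across/z [5.13 0.41 1.97] s 156.97 ztip 176.0
(-0.038, False) t 18.3 f along/across/z [6.63 0.7  1.08] s 152.93 ztip 176.02
(-0.042, False) t 18.95 f along/across/z [3.77 0.98 2.42] s 148.25 ztip 176.0
(-0.046, True) t 19.43 f along/across/z [ 0.37  0.33 -0.2 ] s 148.3 ztip 175.68
```

```bash
python3 - <<'E'
from h import *
r.move_l(tip(END,-.005,.176),vel=.08); r.move_l(tip(END,.0,.30),vel=.2); r.move_l(tip(END,.06,.36),vel=.2); st("out")
look("s2","scene"); look("t2","top")
a=cv2.imread("pics/s2.png")[210:290,160:350]; cv2.imwrite("pics/m2.png",cv2.resize(a,None,fx=4,fy=4,interpolation=cv2.INTER_CUBIC))
E
```

```text
out t 21.36 f along/across/z [-0.32  0.36 -0.21] s 249.59 ztip 358.73
cap_top [(array([ 0.5577, -0.1849,  0.2164]), 0.79)]
end_face [(array([0.5217, 0.0076, 0.1808]), 0.82)]
stand [(array([ 0.5512, -0.13  ,  0.0039]), 0.96)]
cap_top [(array([ 0.5624, -0.1828,  0.2241]), 0.75), (array([ 0.3943, -0.4921,  0.0013]), 0.34)]
end_face [(array([0.5193, 0.0032, 0.1799]), 0.86)]
stand [(array([ 0.5487, -0.1326, -0.0017]), 0.78)]
```

View pics/m2.png

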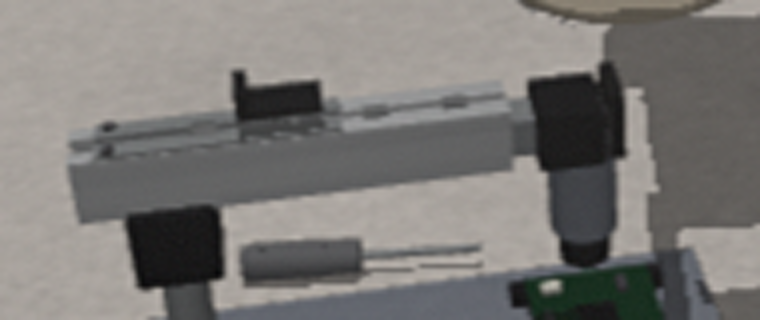

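The crop shows the cap further inwards at (285,100), with the tube in by about 52 mm and the end plate at (612,110). I'll check the button height numerically across the three scene pictures.

```bash
python3 - <<'E'
from h import *
from scipy.spatial.transform import Rotation as R
c=vision.get_calibration("scene"); M=R.from_quat(np.roll(c["orientation"],-1)).as_matrix()
def pj(p):
    d=M.T@(p-c["position"]); return np.array([c["fx"]*d[0]/d[2]+c["cx"],c["fy"]*d[1]/d[2]+c["cy"]])
tiles=[]
for n,b in [("scene0",0),("s1",.027),("s2",.052)]:
    im=cv2.imread(f"pics/{n}.png"); g=cv2.cvtColor(im,cv2.COLOR_BGR2GRAY).astype(float)
    far=V*.014  # far side of the cap faces the scene camera
    lo=[];hi=[]
    for s in (-.008,0.0,.008):
        e=CAP+U*(s-b)+far
        u,vt=pj(e+[0,0,.2175]); _,vb=pj(e+[0,0,.2])
        col=g[int(vt)-8:int(vb)+10,int(round(u))]
        dark=np.where(col<70)[0]+int(vt)-8
        lo.append(vb-(dark.max() if len(dark) else np.nan)); hi.append((dark.min() if len(dark) else np.nan)-vt)
    p=pj(CAP+U*(-b)+far+[0,0,.2]); tiles.append(cv2.resize(im[int(p[1])-20:int(p[1])+15,int(p[0])-22:int(p[0])+22],None,fx=6,fy=6,interpolation=cv2.INTER_CUBIC))
    print(n,"below cap px",np.round(lo,1),"top offset px",np.round(hi,1), "px/mm",(vb-vt)/17.5)
cv2.imwrite("pics/cmp.png",np.hstack(tiles))
E
```

```text
scene0 below cap px [4.2 4.8 4.4] top offset px [-4.6 -4.2 -4.8] px/mm 0.37756955297446343
s1 below cap px [1.7 0.2 2.8] top offset px [-3.  -2.6 -3.2] px/mm 0.3783513955594539
s2 below cap px [1.  0.6 0.2] top offset px [-4.4 -4.9 -4.5] px/mm 0.3790757681143808
```

View pics/cmp.png

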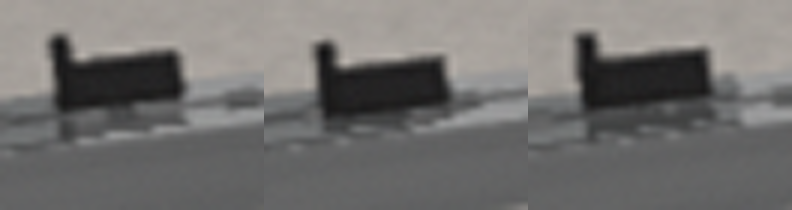

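In the comparison, the cap is at the same height as at the start (its top row is within 0.2 px on average). It was about 4.5 mm lower between holes, so the button is fully up and locked.

```bash
python3 -c "
from plant import r
print(r.sign_off())"
```

```text
the job is handed in; nothing more can be done
None
```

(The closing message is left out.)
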